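# Set the joint of a loose tile on the potting bench and hold it

## Task

Stand the wooden spacer upright on the board in the joint between strip and tile that is already wide enough for it, lengthwise along the strip near its middle, without shifting either tile to make room, and let go of it. Then, with the fingers, push that tile from its far side against the spacer until strip, spacer and tile touch flush and square with no play, and finish while still holding it pressed there with a firm push. Leave the other tile, the pot, the jar and the hammer as they are.

Things in the scene. Friction and masses are not known exactly. Their poses are not given: they have to be found in the camera images.
- tile_a_center (a point): One of two identical loose terracotta tiles, 80 x 80 x 16 mm, about 0.2 kg, flat on the board, one at the -y side of each strip; between strip and tile is an open joint. Which tile is at which strip, and which joint is wide, varies. Point: the tile's centre, 8 mm above the board; axes along its edges, within 0.05 rad of the strip's at the start. Slides at 1 to 3 N.
- tile_b_center (a point): The other of two identical loose terracotta tiles, 80 x 80 x 16 mm, about 0.2 kg, flat on the board, one at the -y side of each strip; between strip and tile is an open joint. Which tile is at which strip, and which joint is wide, varies. Point: the tile's centre, 8 mm above the board; axes along its edges, within 0.05 rad of the strip's at the start. Slides at 1 to 3 N.
- strip_1: Left (+y) aluminium strip fixed on the board, 110 mm long (its x), 12 mm wide (its y), 16 mm high. Origin: centre of its underside, on the board's top face. Its joint and tile lie on its -y side, the joint starting 6 mm from the origin. Beyond its tile are at least 50 mm of bare board before strip_2.
- strip_2: Right (-y) aluminium strip fixed on the board, 110 mm long (its x), 12 mm wide (its y), 16 mm high. Origin: centre of its underside, on the board's top face. Its joint and tile lie on its -y side, the joint starting 6 mm from the origin. 180 mm from strip_1. Beyond its tile are at least 50 mm of bare board.
- board: Flat grey backer board, 170 (x) x 390 (y) x 12 mm, fixed to the bench, turned by up to 0.25 rad. Origin: centre of its underside, at bench height; its axes are parallel to the strips' axes.
- spacer_center (a point): Loose light-wood block standing upright on the bench left of the board: 60 mm long (its x), 16 mm thick (its y), 50 mm high (z), about 50 g. Point: its centre, 25 mm above its foot. One joint is 22 to 28 mm wide at the start and takes it; the other is only 4 to 7 mm. In the joint it rises 34 mm above tile and strip.
- pot: Bystander: black plant pot with soil, 94 mm across the rim, 75 mm high, on the bench right of the board. Origin under its centre.
- jar: Bystander: closed glass jar, 68 mm across, 70 mm high, on the bench left of the board. Origin under its centre.
- mallet: Bystander: hammer lying on the bench on the far right, beside the pot. Its handle points to its -x.
There are look-alikes about, which are no part of the job. What is shaped like the part that bears tile_b_center but yellow is not meant. Leave any pink look-alike of the part that bears tile_a_center alone.

How it is judged:
By the outcome, as a careful person would: the job done as asked, in the order asked, and still so for the second after the job is handed in, while the arm keeps its last pose, push and grip.
It also fails if it takes over 69 s, if anything falls off the work surface, if the arm or the gripper's body presses on something with over 40 N, if the wrist force passes 120 N, or if a joint passes its speed limit or range.

## Robot

A 6-joint arm with a two-finger parallel gripper is mounted at the origin on the work surface. World frame = base frame: x ahead of the robot, y to its left, z up, the work surface at z = 0. Lengths are in m, angles in rad, forces in N, time in s.
With the tool pointing down it reaches from about 0.275 to 1 m from the base axis. Payload 8.4 kg.
Tool frame: the origin (TCP) lies on the centre line of the jaws, within the pads' length; the fingertips stand 17 mm ahead of it and the grasp point (between the pads) lies 2 mm behind it (bot.tcp_to_tips is the y of the fingertips in the tool frame, in m); y points along the fingers, z is the direction in which the jaws open and shut, and the axes are right-handed (so a half turn about y gives the same grasp; the last joint's range is limited). The gripper opens to 85 mm and grips with 20 to 120 N. Pads are 22 mm wide; open, the fingers measure 114 mm over their backs; the gripper's body (76 mm by 85 mm) begins 54 mm behind the grasp point. The pads swing forward as they close: fully open they stand 13 mm farther back than shut.
Start: joints at [-1.142, 0.353, 1.633, -0, 1.155, -0.002], TCP at [0.261, -0.568, 0.248] pointing down, gripper open.
Joint ranges: [-2.63, 2.63], [-0.92, 2.1], [0.06, 2.66], [-1.3, 4.44], [0, 2.69], [-3.02, 3.02]. Speed limits (rad/s): [2.22, 2.22, 2.79, 3.14, 3.14, 3.14].

## Interface

Orientations are given as a unit quaternion [x, y, z, w].
In Python, from workcell import bot, hand, kinematics, get_obs, vision, hand_in gives the robot as it stands. The module is installed in compiled form; this text tells all that it offers. Calls block until the motion is done:
- bot.reach(position, orientation): joint-space move of the TCP to a pose.
- bot.servo_line(position, ori=None, velocity=0.15): straight line of the TCP; ori=None keeps the orientation; velocity is the mean speed in m/s.
- bot.goto_joints(angles): joint-space move.
- hand.move_gripper(opening, strength=None): finger opening in m; strength is the grip in N (None keeps the last); returns when the fingers have stopped.
- bot.dwell(seconds).
- kinematics.solve_ik(position, orientation): joint angles nearest the present ones, or None.
- get_obs(): the state.
- vision.read_camera(name): name is "side" or "top"; returns a dict with "frame" (400x640x3 uint8, red, green, blue), "intrinsics" (3x3 intrinsics, pixels), "view" (4x4, takes a point from world to camera coordinates). Camera axes: x right, y down, z forward; pixel columns grow to the right and rows downward; lengths in m; the calibration is good to about 2 mm. A picture is of the moment at which its call begins. There is no depth.
A pose or a line that the arm cannot do raises bot.IKError and nothing moves.
- hand_in(): hands the job in, once; it reports no verdict.
The state is a dict: "time_s": time; "joint_pos": joint angles; "joint_vel": joint speeds; "joint_efforts": joint torques, N m; "position": TCP position; "orientation": TCP orientation; "wrist_force": force on the tool from outside, world axes, zero at the start; "ft_torque": the same for the moment, N m; "gripper_width": finger opening in m.
Only numpy, scipy, OpenCV 4.12 (cv2) and the standard library are available. Lean on these libraries where they do the work, as an engineer would, in place of code of your own. Each camera call takes 0.05 s, during which the arm holds its last target.

## Working session

There is one attempt and no reset: what is moved stays moved. The work goes in short steps, each a Python script; the robot and the scene stay as the last script left them, time stands still between calls to the robot, and variables do not carry over. Pictures are saved under pics/ and viewed, and the job is handed in when it is done.

```bash
mkdir -p pics; python3 - <<'E'
from workcell import bot, hand, kinematics, get_obs, vision
import cv2,numpy as np
np.set_printoptions(precision=4,suppress=True)
for n in("top","side"):
    c=vision.read_camera(n); cv2.imwrite(f"pics/{n}0.png",c["frame"][:,:,::-1]); print(n,c["intrinsics"],c["view"])
o=get_obs(); print(o, bot.tcp_to_tips)
E
```

```text
top [[506.396    0.     311.2892]
 [  0.     506.396  202.1499]
 [  0.       0.       1.    ]] [[-0.0051 -1.     -0.0051 -0.0766]
 [-0.9782  0.0061 -0.2076  0.5511]
 [ 0.2076  0.004  -0.9782  1.4546]
 [ 0.      0.      0.      1.    ]]
side [[480.0445   0.     321.4405]
 [  0.     480.0445 197.9421]
 [  0.       0.       1.    ]] [[-0.9196 -0.3927 -0.0117  0.4771]
 [-0.2901  0.699  -0.6536  0.2628]
 [ 0.2649 -0.5977 -0.7567  1.2706]
 [ 0.      0.      0.      1.    ]]
{'time_s': 0.1, 'joint_pos': array([-1.1424,  0.3536,  1.6341, -0.    ,  1.1552, -0.0024]), 'joint_vel': array([ 0.0009, -0.0026, -0.0013,  0.001 ,  0.0002,  0.0012]), 'joint_efforts': array([  0.0006, -60.6358, -34.2818,  -0.    ,   0.0039,  -0.    ]), 'position': array([ 0.2608, -0.5675,  0.2476]), 'orientation': array([-0.1512,  0.6912, -0.6903,  0.151 ]), 'wrist_force': array([-0.5648,  0.5235,  0.0503]), 'ft_torque': array([ 0.0122, -0.0054,  0.0127]), 'gripper_width': 0.08527463433857999} 0.017
```

View pics/top0.png

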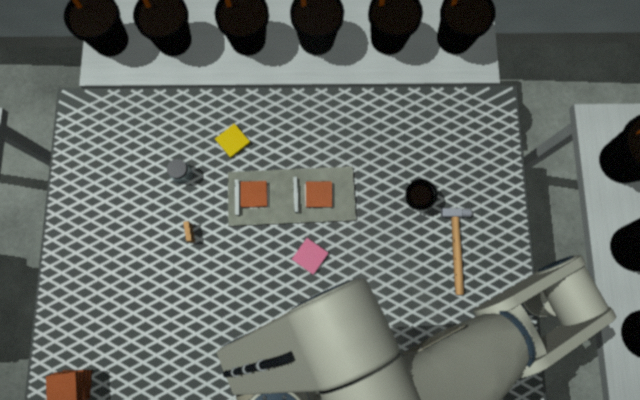

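View pics/side0.png

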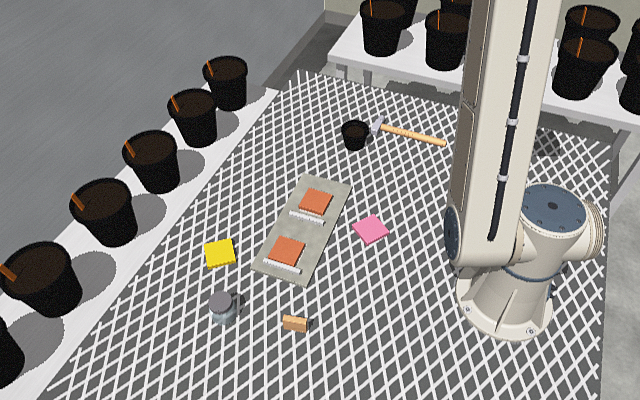

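The top view shows strip_1 at (237,197) with a tile at (253,194), and strip_2 at (297,195) with a tile at (319,194). The right-hand joint looks like the wide one. The spacer is at (188,232), the yellow decoy at (232,140) and the pink decoy at (310,256). I'll confirm in enlarged crops and measure.

```bash
cat > h.py <<'E'
import cv2,numpy as np
np.set_printoptions(precision=4,suppress=True)
from workcell import bot, hand, kinematics, get_obs, vision
def ray(c,uv,z):
    K=c["intrinsics"];V=c["view"];R=V[:3,:3];t=V[:3,3]
    o=-R.T@t; d=R.T@np.linalg.inv(K)@np.array([uv[0],uv[1],1.]); return o+d*(z-o[2])/d[2]
def proj(c,p):
    q=c["view"][:3,:3]@np.asarray(p)+c["view"][:3,3]; q=c["intrinsics"]@q; return q[:2]/q[2]
E
python3 - <<'E'
from h import *
T=vision.read_camera("top");S=vision.read_camera("side")
a=cv2.resize(T["frame"][155:255,165:365],None,fx=4,fy=4,interpolation=cv2.INTER_CUBIC)
b=cv2.resize(S["frame"][170:340,240:400],None,fx=4.0,fy=3.5,interpolation=cv2.INTER_CUBIC)
b=cv2.resize(S["frame"][170:340,240:400],None,fx=3.5,fy=3.5,interpolation=cv2.INTER_CUBIC)
cv2.imwrite("pics/topc.png",a[:,:,::-1]);cv2.imwrite("pics/sidec.png",b[:,:,::-1])
def blobs(c,name,z,lo,hi,amin=20):
    hsv=cv2.cvtColor(c["frame"],cv2.COLOR_RGB2HSV); m=cv2.inRange(hsv,lo,hi)
    for k in cv2.findContours(m,cv2.RETR_EXTERNAL,cv2.CHAIN_APPROX_NONE)[0]:
        if cv2.contourArea(k)<amin: continue
        r=cv2.minAreaRect(k); bx=cv2.boxPoints(r); W=np.array([ray(c,p,z) for p in bx])
        print(name,"px",np.array(r[0]),"A",cv2.contourArea(k),"ctr",W.mean(0),"sides",np.linalg.norm(np.roll(W,-1,0)-W,axis=1)[:2], "ang",np.arctan2(*(W[1]-W[0])[[1,0]]))
for c,n in((T,"top"),(S,"side")):
    blobs(c,n+" terracotta",.028,(3,140,120),(11,255,255))
    blobs(c,n+" wood",.05,(11,70,100),(22,255,255))
    blobs(c,n+" metal",.028,(0,0,195),(180,40,255))if n=="side" else None
E
```

```text
top terracotta px [ 60.5 386. ] A 686.5 ctr [0.0287 0.6342 0.028 ] sides [0.0828 0.0703] ang -1.5753142651138545
top terracotta px [319. 194.] A 561.0 ctr [ 0.5825 -0.1033  0.028 ] sides [0.0737 0.0752] ang -1.5772236733030292
top terracotta px [253.5 194. ] A 568.0 ctr [0.5837 0.0971 0.028 ] sides [0.0769 0.0753] ang -1.5772236733030272
top wood px [ 60.5 386. ] A 211.0 ctr [0.0318 0.6237 0.05  ] sides [0.0816 0.0693] ang -1.575314265113854
top wood px [186.8919 231.3513] A 85.0 ctr [0.4661 0.2902 0.05  ] sides [0.0175 0.0587] ang -1.4081420287848876
top wood px [456.8722 255.5066] A 548.5 ctr [ 0.3915 -0.5057  0.05  ] sides [0.0261 0.2267] ang -1.5248775296233807
top wood px [318.5 189. ] A 30.0 ctr [ 0.5928 -0.1016  0.05  ] sides [0.0757 0.0496] ang -1.5772344818192727
top wood px [253.  193.5] A 169.5 ctr [0.5802 0.0959 0.05  ] sides [0.0788 0.0773] ang -1.5772344818192723
side terracotta px [285.65 250.55] A 629.0 ctr [0.5839 0.1021 0.028 ] sides [0.084  0.0915] ang -1.3704027606722629
side terracotta px [314.6257 201.1764] A 512.5 ctr [ 0.5818 -0.0952  0.028 ] sides [0.0887 0.0
[... 1173 characters left out ...]
9
side metal px [117.2582 227.7396] A 8558.5 ctr [1.0937 0.029  0.028 ] sides [1.4762 0.4815] ang -1.4411796944387794
side metal px [205.4863  87.6301] A 24.5 ctr [ 1.1975 -0.458   0.028 ] sides [0.0268 0.0607] ang -2.144798321836471
side metal px [325.  234.5] A 94653.5 ctr [ 0.5796 -0.1498  0.028 ] sides [2.209  1.3396] ang -2.755226471257757
side metal px [596.8177  81.5706] A 2048.0 ctr [-0.171 -1.076  0.028] sides [0.4746 0.379 ] ang -1.579047183406103
side metal px [400.3546  42.2397] A 2673.0 ctr [ 0.6155 -1.0582  0.028 ] sides [0.4633 0.6374] ang -1.3027364472746668
side metal px [546.0693 133.9462] A 18241.0 ctr [-0.0176 -0.8868  0.028 ] sides [1.5947 0.6138] ang -1.4526895306039869
```

View pics/topc.png

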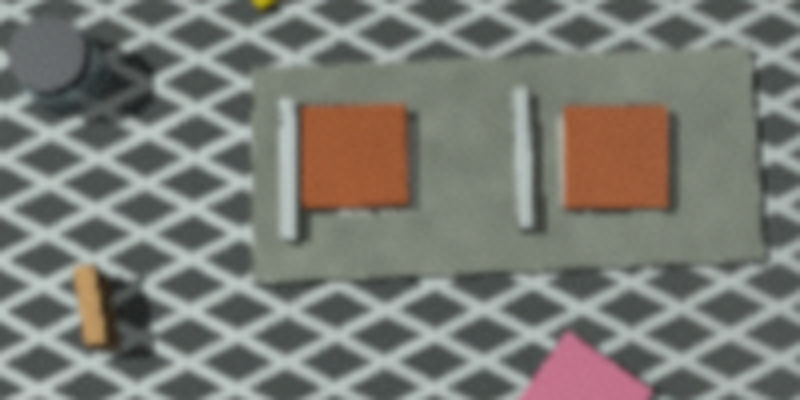

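View pics/sidec.png

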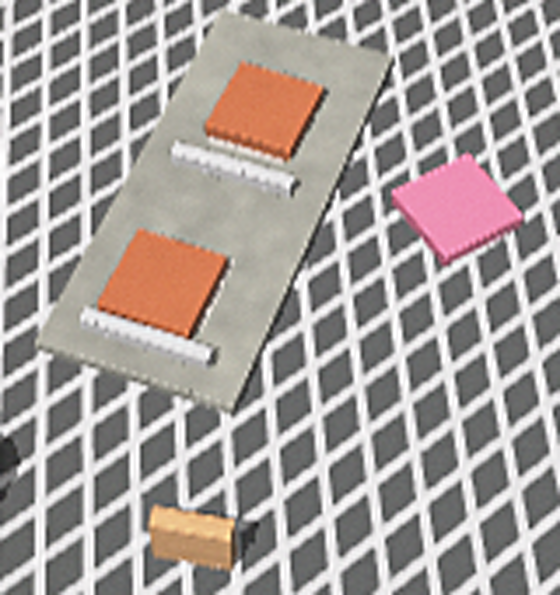

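The crops settle the identification. The two terracotta tiles are at top px (319,194) and (253,194). The yellow (232,140) and pink (310,256) look-alikes lie off the board and are not meant. The joint at strip_2 is clearly the wide one, about 7 px against about 1 px at strip_1. Next I'll measure strip_2, its tile and the spacer with sub-pixel precision.

```bash
cat > meas.py <<'E'
from h import *
def mask_up(c,f,box,k=8):
    x0,y0,x1,y1=box; im=cv2.resize(c["frame"][y0:y1,x0:x1],None,fx=k,fy=k,interpolation=cv2.INTER_CUBIC)
    return f(im),lambda p:(np.asarray(p,float)+.5)/k-.5+[x0,y0]
def rects(c,f,box,z,amin=150,tag=""):
    m,tr=mask_up(c,f,box); out=[]
    for k in cv2.findContours(m,cv2.RETR_EXTERNAL,cv2.CHAIN_APPROX_NONE)[0]:
        if cv2.contourArea(k)<amin*8: continue
        W=np.array([ray(c,tr(p),z)[:2] for p in k[:,0]])
        r=cv2.minAreaRect((W*1e3).astype(np.float32)); (cx,cy),(w,h),a=r
        if w<h: w,h,a=h,w,a+90
        a=(a+90)%180-90
        out.append((cx,cy,w,h,a)); print(tag,"c",round(cx,1),round(cy,1),"LxW",round(w,1),round(h,1),"deg",round(a,2),"rad",round(np.radians(a),4))
    return out
def terr(im):
    d=im[...,0].astype(int)-im[...,2]; return ((d>65)*255).astype(np.uint8)
def wood(im):
    d=im[...,0].astype(int)-im[...,2]; return ((d>45)*255).astype(np.uint8)
def metal(t): return lambda im: ((im.min(2)>t)*255).astype(np.uint8)
E
python3 - <<'E'
from meas import *
T=vision.read_camera("top");S=vision.read_camera("side")
print("cam",ray(T,(320,200),0), -T["view"][:3,:3].T@T["view"][:3,3])
for t in(150,165,180):rects(T,metal(t),(288,170,306,220),.028,tag=f"top strip2 {t}")
for t in(165,):rects(T,metal(t),(231,175,240,222),.028,tag=f"top strip1 {t}")
rects(T,terr,(300,175,340,215),.028,tag="top tile R")
rects(T,terr,(238,175,275,215),.028,tag="top tile L")
rects(T,wood,(175,215,205,250),.05,tag="top spacer")
rects(S,terr,(290,180,340,222),.028,tag="side tile R")
rects(S,metal(175),(286,205,330,230),.028,tag="side strip2")
cv2.imwrite("pics/s1.png",cv2.resize(S["frame"][180:235,280:345],None,fx=10,fy=10,interpolation=cv2.INTER_CUBIC)[:,:,::-1])
cv2.imwrite("pics/t1.png",cv2.resize(T["frame"][170:250,175:205],None,fx=7,fy=7,interpolation=cv2.INTER_CUBIC)[:,:,::-1])
print(T["frame"][195,286:330].tolist())
E
```

```text
cam [ 0.5696 -0.1065  0.    ] [ 0.2367 -0.0857  1.5369]
top strip2 150 c 584.1 -30.1 LxW 106.7 12.3 deg 0.56 rad 0.0098
top strip2 165 c 584.1 -30.5 LxW 102.8 9.9 deg 0.12 rad 0.0021
top strip1 165 c 576.4 149.9 LxW 107.0 10.0 deg 1.43 rad 0.025
top tile R c 583.1 -101.7 LxW 78.4 77.8 deg -0.37 rad -0.0064
top tile L c 585.2 98.0 LxW 79.6 78.9 deg -88.62 rad -1.5468
top spacer c 467.0 289.4 LxW 61.0 18.2 deg 11.79 rad 0.2058
side tile R c 580.6 -95.9 LxW 90.7 83.2 deg -89.62 rad -1.5642
side strip2 c 580.3 -25.3 LxW 113.1 26.4 deg 2.45 rad 0.0428
side strip2 c 576.8 -47.1 LxW 70.8 8.6 deg 1.59 rad 0.0277
[[121, 126, 114], [120, 127, 114], [122, 129, 117], [120, 127, 115], [123, 129, 116], [124, 130, 117], [130, 138, 125], [150, 157, 149], [175, 185, 179], [179, 190, 186], [175, 184, 182], [153, 161, 159], [98, 104, 100], [68, 73, 67], [89, 95, 84], [117, 123, 112], [125, 131, 119], [126, 133, 119], [145, 145, 134], [165, 151, 136], [164, 120, 91], [160, 95, 61], [157, 90, 57], [158, 94, 61], [157, 91, 57], [159, 93, 59], [160, 94, 60], [156, 91, 59], [157, 91, 58], [153, 91, 56], [155, 91, 57], [154, 90, 57], [157, 93, 59], [154, 92, 60], [154, 89, 59], [154, 92, 56], [153, 89, 57], [153, 91, 58], [152, 89, 57], [155, 92, 60], [155, 91, 58], [153, 88, 57], [154, 91, 59], [153, 91, 59]]
```

View pics/s1.png

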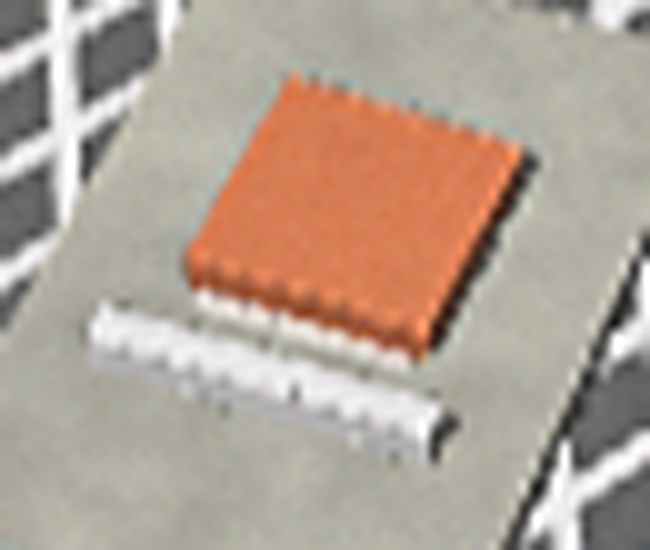

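```bash
python3 - <<'E'
from meas import *
fr=[vision.read_camera("top") for _ in range(3)]; T=fr[0]
F=np.mean([f["frame"].astype(float) for f in fr],0)
def cross(sig,x0,level,rise):
    for i in range(len(sig)-1):
        a,b=sig[i],sig[i+1]
        if (rise and a<level<=b) or (not rise and a>=level>b): return x0+i+(a-level)/(a-b)
def fit(P,n):
    W=np.array([ray(T,p,.028)[:2] for p in P])*1e3; p=np.polyfit(W[:,0],W[:,1],1); r=W[:,1]-np.polyval(p,W[:,0]); k=abs(r)<2*r.std()+.3
    p=np.polyfit(W[k,0],W[k,1],1); print(n,"slope->yaw",np.arctan(p[0]),"y at x=583:",np.polyval(p,583),"std",r.std()); return p
rows=range(180,210)
G=F.min(2); D=F[...,0]-F[...,2]
for nm,(a,b) in {"s2":(288,303),"s1":(228,242)}.items():
    L=[];R=[]
    for v in rows:
        if nm=="s1" : v=v+2
        s=G[v,a:b]; pk=s.argmax(); 
        l=cross(s,a,(s[:3].mean()+s.max())/2,True); r=cross(s[pk:],a+pk,(s.max()+75)/2+8,False)
        if l and r:L.append((l,v));R.append((r,v))
    fit(L,nm+" left(+y)");fit(R,nm+" right(-y)") if nm=="s2" else 0
for nm,(a,b) in {"tR":(298,340),"tL":(236,275)}.items():
    L=[];R=[]
    for v in range(183,206):
        s=D[v,a:b]; m=np.median(s[s>60]); l=cross(s,a,(m+10)/2,True); r=cross(s[18:],a+18,(m+10)/2,False); L.append((l,v));R.append((r,v))
    fit(L,nm+" left");fit(R,nm+" right")
    P=[]
    for u in range(a+13,b-12):
        s=D[170:216,u]; m=np.median(s[s>60]); P.append((u,cross(s,170,(m+10)/2,True)))
    W=np.array([ray(T,p,.028)[:2] for p in P])*1e3; q=np.polyfit(W[:,1],W[:,0],1); print(nm,"far edge yaw",-np.arctan(q[0]),"x at mid",np.polyval(q,W[:,1].mean()))
# strip2 ends: column profile
s=G[165:225,296]; s2=G[165:225,297]; print(s.round(),s2.round())
# spacer
D2=D[:, :]; P=[]
L=[];R=[]
for v in range(222,238):
    s=D[v,178:202]; l=cross(s,178,(s.max()+8)/2,True); pk=s.argmax(); r=cross(s[pk:],178+pk,(s.max()+8)/2,False); L.append((l,v));R.append((r,v))
for Q,n in((L,"L"),(R,"R")):
    W=np.array([ray(T,p,.05)[:2] for p in Q])*1e3; print("spacer",n,W.round(1).tolist())
E
```

```text
s2 left(+y) slope->yaw 0.036167693731543424 y at x=583: -24.375769963345306 std 0.5279765448123945
s2 right(-y) slope->yaw 0.041339065079486606 y at x=583: -35.981623448113794 std 0.5266208692554535
s1 left(+y) slope->yaw 0.020482534950305494 y at x=583: 155.77833576569267 std 0.4773160185550205
tR left slope->yaw 0.00571796710792175 y at x=583: -62.33038550334807 std 0.1262530895356264
tR right slope->yaw -0.00964779304430769 y at x=583: -141.40608740050902 std 0.08604445133641939
tR far edge yaw 0.006249717490846176 x at mid 622.8847600569628
tL left slope->yaw 0.02590372729694631 y at x=583: 138.28302371629394 std 0.08877498877221142
tL right slope->yaw 0.03354689847757257 y at x=583: 57.989058259399556 std 0.18813179363515234
tL far edge yaw 0.032680513383504604 x at mid 625.28396334348
[139.  96.  81.  94. 111. 114. 114. 111. 111. 111. 114. 125. 143. 149.
 149. 148. 149. 153. 153. 153. 154. 156. 158. 160. 164. 164. 165. 170.
 175. 177. 177. 177. 176. 175. 175. 174. 173. 174. 174. 173. 173. 174.
 173. 173. 174. 167. 141.  98.  93. 113. 118. 118. 118. 119. 118. 117.
 118. 112. 129. 164.] [119.  84.  79.  93. 109. 115. 114. 112. 112. 111. 110. 110. 111. 107.
  95.  92.  93.  98. 103. 106. 106. 108. 116. 124. 128. 130. 132. 140.
 152. 155. 156. 154. 153. 154. 153. 153. 151. 150. 149. 150. 149. 149.
 150. 152. 153. 148. 125.  90.  90. 111. 117. 116. 118. 119. 118. 119.
 119. 112. 119. 156.]
spacer L [[494.2, 301.8], [491.1, 302.0], [488.1, 301.8], [485.1, 301.8], [482.1, 301.5], [479.1, 300.5], [476.1, 299.3], [473.0, 298.3], [470.0, 297.7], [467.0, 297.3], [464.0, 296.9], [461.0, 296.1], [458.0, 295.3], [455.0, 294.8], [452.1, 294.8], [449.1, 294.5]]
spacer R [[494.1, 287.1], [491.0, 286.2], [488.0, 285.4], [485.0, 285.2], [482.0, 284.6], [479.0, 283.3], [476.0, 282.2], [473.0, 281.8], [469.9, 281.6], [466.9, 281.4], [463.9, 280.8], [460.9, 279.9], [457.9, 278.6], [454.9, 278.1], [452.0, 277.8], [449.0, 277.5]]
```

View pics/t1.png

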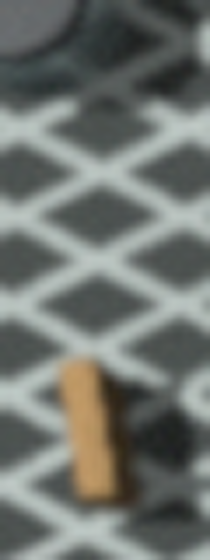

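The measurements agree with the stated sizes:
- **strip_2:** centre about (584,-30) mm, yaw about 0.04. The strips come out 180 mm apart, as given.
- **Joint:** from y≈-36.1 to -62.3 at x=583, so about 26 mm wide and within the 22–28 mm range.
- **Tile R:** yaw about 0.00–0.006.
- **Spacer:** centre (467,289), yaw 0.213, measuring 61x16 mm.

Next I grasp the spacer.

```bash
cat >> h.py <<'E'
from scipy.spatial.transform import Rotation as Ro
def down(yaw,flip):
    # jaw axis = local y of yaw frame (times flip)
    y=np.array([0,0,-1.]); z=flip*np.array([-np.sin(yaw),np.cos(yaw),0]); x=np.cross(y,z)
    return Ro.from_matrix(np.c_[x,y,z]).as_quat()
def st(n=""):
    o=get_obs(); print(n,"t",round(o["time_s"],2),"p",o["position"],"F",o["wrist_force"].round(1),"w",round(o["gripper_width"],4))
    return o
E
python3 - <<'E'
from h import *
st()
best=None
for f in(1,-1):
    q=kinematics.solve_ik([.467,.2893,.16],down(.213,f)); q2=kinematics.solve_ik([.585,-.048,.2],down(.042,f)); q3=kinematics.solve_ik([.58,-.16,.2],down(.042+np.pi/2,f));print(f,q,q2,q3)
f=1 if abs(kinematics.solve_ik([.467,.2893,.16],down(.213,1))[5])<abs(kinematics.solve_ik([.467,.2893,.16],down(.213,-1))[5]) else -1
print(f)
Q=down(.213,f)
bot.reach([.467,.2893,.15],Q); st("above")
S=vision.read_camera("side"); cv2.imwrite("pics/g0.png",S["frame"][:,:,::-1])
E
```

```text
t 0.45 p [ 0.261  -0.5679  0.2482] F [ 0.9 -0.3  0.2] w 0.0852
1 [ 0.5519  0.34    1.8756 -0.      0.9259 -1.2319] [-0.0844  0.3448  1.7625 -0.      1.0342 -1.6972] [-0.2717  0.3664  1.7303 -0.      1.045   2.8279]
-1 [ 0.5519  0.34    1.8756 -0.      0.9259  1.9097] [-0.0844  0.3448  1.7625 -0.      1.0342  1.4444] [-0.2717  0.3664  1.7303 -0.      1.045  -0.3137]
1
above t 3.56 p [0.4674 0.2888 0.1501] F [-0.1 -0.2  0.4] w 0.0853
```

View pics/g0.png

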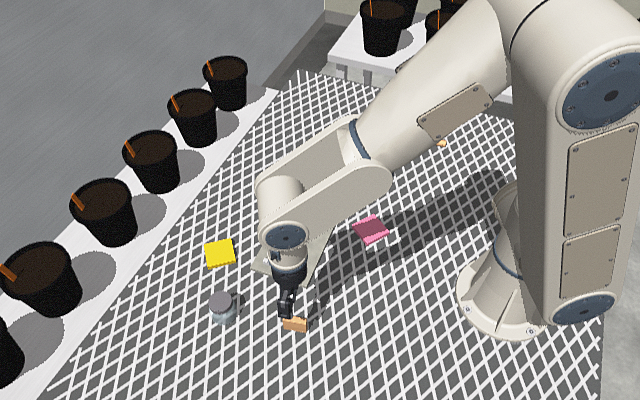

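The gripper is above the spacer at about (293,322) px and lined up with it, so I descend, grip and lift.

```bash
python3 - <<'E'
from h import *
Q=down(.213,1)
bot.servo_line([.467,.2893,.041],Q,velocity=.1); st("down")
hand.move_gripper(0.0,40); st("grip")
bot.servo_line([.467,.2893,.09],Q,velocity=.08); st("lift")
bot.servo_line([.467,.2893,.16],Q,velocity=.12)
T=vision.read_camera("top");S=vision.read_camera("side")
cv2.imwrite("pics/l.png",np.hstack([cv2.resize(T["frame"][160:260,140:240],None,fx=4,fy=4),cv2.resize(S["frame"][240:340,240:340],None,fx=4,fy=4)])[:,:,::-1])
E
```

```text
down t 4.85 p [0.4674 0.2896 0.0416] F [ 0.2 -0.3  0.2] w 0.0857
grip t 5.48 p [0.467  0.2893 0.041 ] F [ 0.4 -0.4  1.1] w 0.0154
lift t 6.25 p [0.4668 0.2892 0.09  ] F [-0.   0.  -0.7] w 0.0154
```

View pics/l.png

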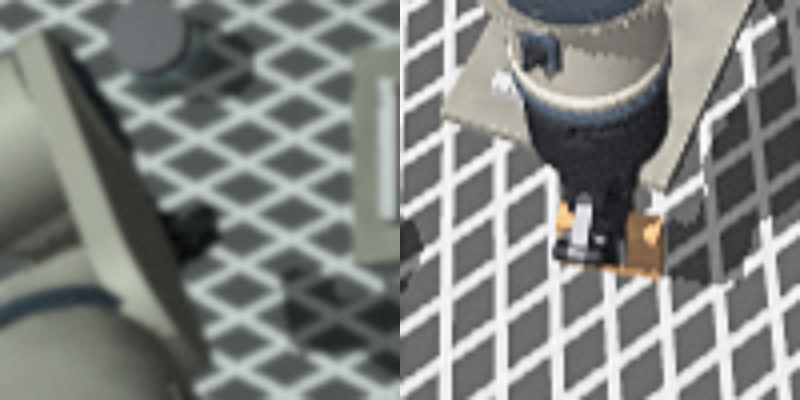

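The spacer is held (width 15.4 mm) with its foot edge from (280,306) to (305,309) px. The grip looks a little off-centre along the spacer's length, so I'll measure that.

```bash
python3 - <<'E'
from h import *
o=st(); S=vision.read_camera("side")
cv2.imwrite("pics/l2.png",cv2.resize(S["frame"][280:320,265:325],None,fx=13,fy=13,interpolation=cv2.INTER_CUBIC)[:,:,::-1])
p=o["position"];a=.213;ex=np.array([np.cos(a),np.sin(a),0]);ey=np.array([-np.sin(a),np.cos(a),0])
z=p[2]-.041
for sx in(30,-30):
  for sz in (0,.05):
    P=p+ex*sx/1e3+ey*.008;P[2]=z+sz; print(sx,sz,proj(S,P),"in crop",(proj(S,P)-[265,280]+.5)*13)
for uv in((280,306.5),(305,309.3)):
    w=ray(S,uv,z); print((w-p)@ex*1e3,(w-p)@ey*1e3)
E
```

```text
t 7.08 p [0.4664 0.2889 0.159 ] F [-0.4 -0.9 -0.8] w 0.0153
30 0 [280.0026 305.8233] in crop [201.5334 342.2023]
30 0.05 [278.3107 295.206 ] in crop [179.5391 204.1785]
-30 0 [304.8881 310.0708] in crop [525.045 397.42 ]
-30 0.05 [304.0514 299.5238] in crop [514.1678 260.3095]
29.574106531202773 9.71365715023235
-29.83774691183533 6.01092366193981
```

View pics/l2.png

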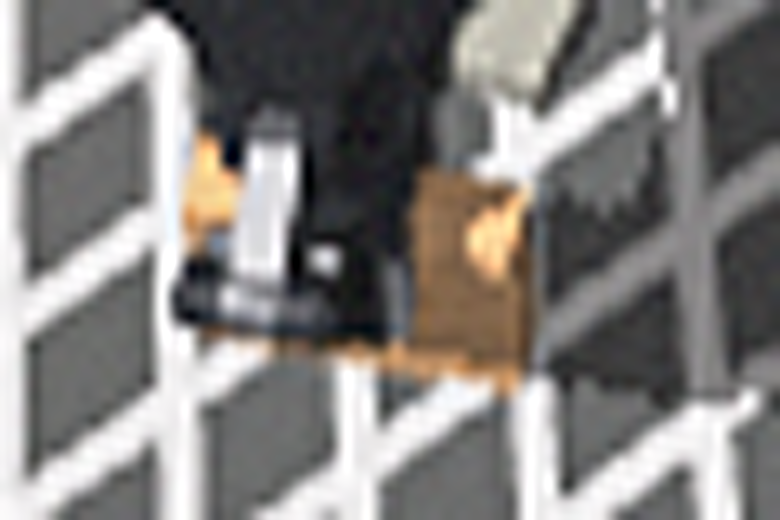

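The block's corners match the prediction: the grasp is centred and the foot is 41 mm below the TCP. Before placing, I'll cross-check the joint in the side view from the strip and tile corners picked in s1.png.

```bash
python3 - <<'E'
from h import *
S=vision.read_camera("side")
k=lambda x,y:((x+.5)/10-.5+280,(y+.5)/10-.5+180)
for n,p in dict(strip_tl=k(103,303),strip_tr=k(450,408),strip_bl=k(90,330),tile_far_l=k(293,78),tile_far_r=k(530,152),tile_near_l=k(190,258),tile_near_r=k(425,330)).items(): print(n,ray(S,p,.028)*1e3)
# joint in predicted strip frame
E
```

```text
strip_tl [636.1943 -34.6432  28.    ]
strip_tr [524.6398 -37.7782  28.    ]
strip_bl [635.2727 -23.7433  28.    ]
tile_far_l [ 620.6789 -139.4033   28.    ]
tile_far_r [ 540.805  -139.3389   28.    ]
tile_near_l [619.5094 -60.6186  28.    ]
tile_near_r [542.9963 -62.1138  28.    ]
```

The side view agrees within about 1 mm: strip edge at -36.2, tile edge at -61.3, strip mid x about 580–584. I'll place at (582, -48.3) with yaw 0.041.

```bash
python3 - <<'E'
from h import *
Q=down(.041,1); x,y=.582,-.0483
bot.reach([x,y,.16],Q); st("above")
bot.servo_line([x,y,.075],Q,velocity=.1); st("low")
S=vision.read_camera("side")
bot.servo_line([x,y,.0555],Q,velocity=.04); st("in")
z=.0555
while z>.0515:
    z-=.0005; bot.servo_line([x,y,z],Q,velocity=.01); o=get_obs()
    if o["wrist_force"][2]>2.5: break
st("touch")
S2=vision.read_camera("side");T2=vision.read_camera("top")
cv2.imwrite("pics/p.png",np.hstack([cv2.resize(s["frame"][170:240,270:345],None,fx=5,fy=5) for s in (S,S2)])[:,:,::-1])
cv2.imwrite("pics/pt.png",cv2.resize(T2["frame"][155:235,220:360],None,fx=5,fy=5)[:,:,::-1])
E
```

```text
above t 8.53 p [ 0.5819 -0.0474  0.1599] F [-0.3 -0.  -1.1] w 0.015
low t 9.53 p [ 0.5825 -0.0483  0.0755] F [ 0.3 -0.5 -0.3] w 0.0153
in t 10.21 p [ 0.582  -0.0483  0.0553] F [-0.   0.3 -0.4] w 0.0154
touch t 11.71 p [ 0.5821 -0.0483  0.053 ] F [-1.7 -0.2  5.6] w 0.0154
```

View pics/p.png

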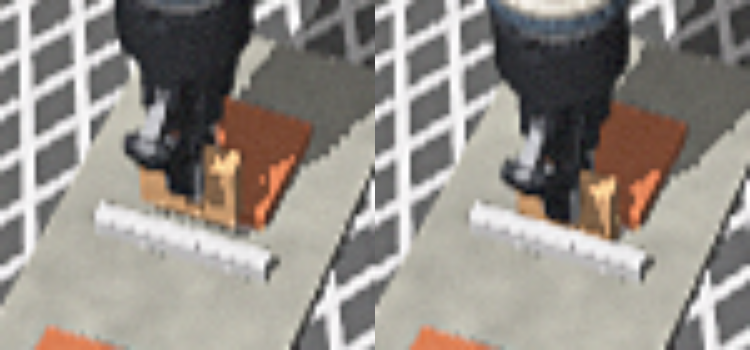

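View pics/pt.png

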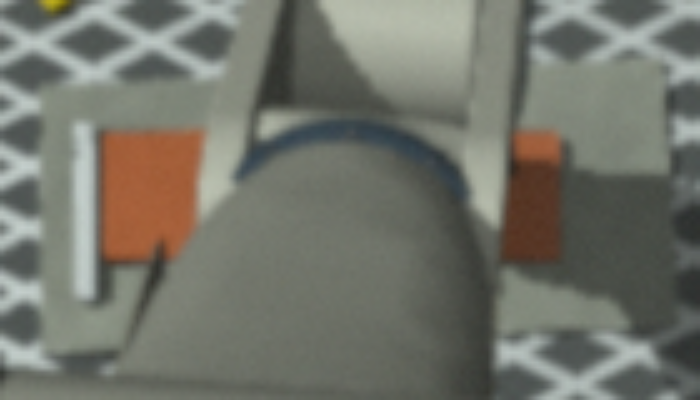

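The block touched down at z=0.053, exactly board height plus 41 mm, and in the picture it sits between strip and tile. I release and look.

```bash
python3 - <<'E'
from h import *
Q=down(.041,1); x,y=.582,-.0483
hand.move_gripper(.034); st("rel")
bot.servo_line([x,y,.12],Q,velocity=.08)
Q3=down(.041+np.pi/2,-1)
bot.reach([.577,-.22,.16],Q3); st("away")
hand.move_gripper(0.0); st("shut")
S2=vision.read_camera("side");T2=vision.read_camera("top")
cv2.imwrite("pics/r.png",cv2.resize(S2["frame"][170:240,270:345],None,fx=8,fy=8)[:,:,::-1])
cv2.imwrite("pics/rt.png",cv2.resize(T2["frame"][155:235,220:360],None,fx=5,fy=5)[:,:,::-1])
E
```

```text
rel t 12.13 p [ 0.5819 -0.0483  0.0524] F [ 0.3 -0.5  0.5] w 0.0343
away t 14.3 p [ 0.5768 -0.2196  0.1595] F [ 0.1 -0.4 -0.9] w 0.034
shut t 14.72 p [ 0.5771 -0.2198  0.16  ] F [ 0.2 -0.1 -0.3] w -0.0004
```

View pics/r.png

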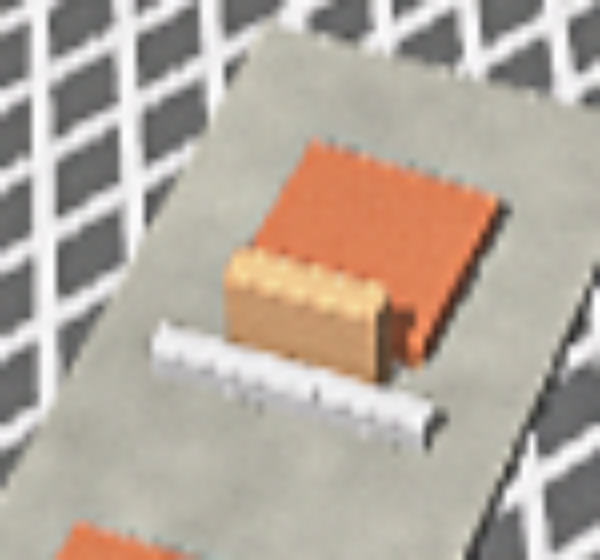

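View pics/rt.png

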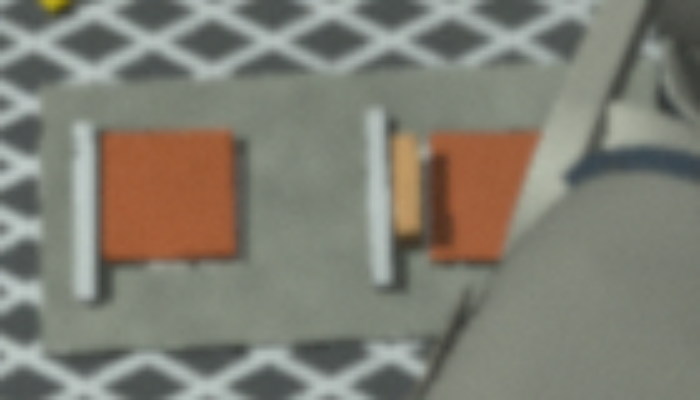

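The spacer stands upright and free in the wide joint near strip_2's middle, at side px (308,209), and the tile is undisturbed. Now I come down behind the tile's far side with shut fingers and push along the strip normal.

```bash
cat > push.py <<'E'
from h import *
th=.041; ey=np.array([-np.sin(th),np.cos(th)]); c0=np.array([.5795,-.0302]); Q3=down(th+np.pi/2,-1)
def P(s,z=.034): return [*(c0-s*ey),z]
def Fn(n=5):
    v=[]
    for _ in range(n):
        bot.dwell(.02); v.append(get_obs()["wrist_force"])
    return -np.mean(v,0)[:2]@ey, np.mean(v,0)
E
python3 - <<'E'
from push import *
bot.servo_line(P(.150,.16),Q3,velocity=.15)
bot.servo_line(P(.150,.06),Q3,velocity=.12)
bot.servo_line(P(.150),Q3,velocity=.05); st("down")
f0=Fn()[0]; print("f0",f0)
bot.servo_line(P(.128),Q3,velocity=.05); print(Fn())
s=.128
while s>.104:
    s-=.001; bot.servo_line(P(s),Q3,velocity=.02); f,v=Fn(3); print(round(s,4),round(f-f0,1),v.round(1),(-(get_obs()["position"][:2]-c0)@ey).round(4))
    if f-f0>6: break
st()
S2=vision.read_camera("side");T2=vision.read_camera("top")
cv2.imwrite("pics/q.png",cv2.resize(S2["frame"][170:240,270:345],None,fx=8,fy=8)[:,:,::-1])
cv2.imwrite("pics/qt.png",cv2.resize(T2["frame"][155:235,220:360],None,fx=5,fy=5)[:,:,::-1])
E
```

```text
down t 16.9 p [ 0.5856 -0.1801  0.0338] F [ 0.1 -0.4 -0.1] w 0.0002
f0 0.019826571641108667
(np.float64(0.2915913032849319), array([-0.2777, -0.3032,  0.1258]))
0.127 -0.2 [-0.2  0.1 -0.2] 0.1271
0.126 -0.2 [-0.2  0.2 -0. ] 0.126
0.125 -0.2 [ 0.1  0.1 -0.4] 0.125
0.124 0.0 [ 0.4 -0.  -0.1] 0.124
0.123 -0.0 [ 0.1 -0.  -0.2] 0.123
0.122 0.3 [-0.  -0.3 -0.3] 0.122
0.121 0.5 [-0.2 -0.6 -0.2] 0.121
0.12 0.9 [ 0.3 -0.9  0.4] 0.1199
0.119 0.2 [ 0.2 -0.2  0.7] 0.1189
0.118 0.9 [ 0.1 -0.9 -0. ] 0.118
0.117 0.6 [ 0.3 -0.6  0.1] 0.117
0.116 0.8 [ 0.1 -0.8  0.2] 0.116
0.115 1.2 [ 0.3 -1.3  0.3] 0.1149
0.114 0.7 [ 0.5 -0.7  1. ] 0.1139
0.113 4.9 [ 1.5 -4.9 -1.2] 0.1135
0.112 8.1 [ 2.9 -8.  -1.1] 0.1132
 t 22.46 p [ 0.5853 -0.1433  0.0344] F [ 3.2 -7.8 -0.8] w -0.0003
```

View pics/q.png

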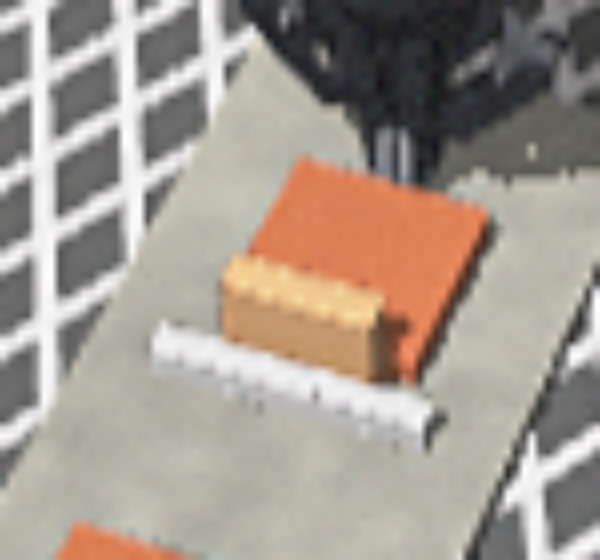

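View pics/qt.png

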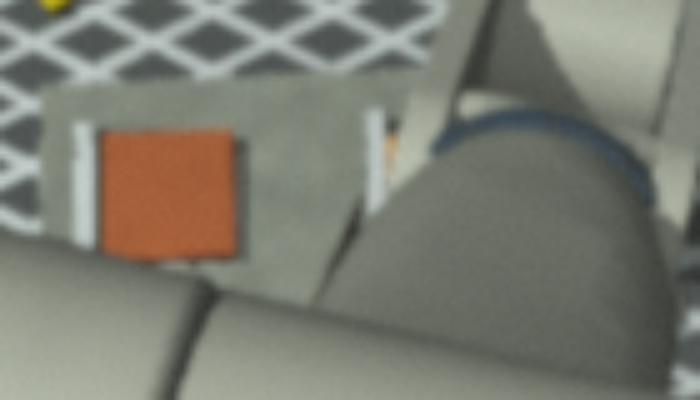

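Solid contact came at s=0.1135 m, against 0.113 expected for strip + spacer + tile + half a finger. I'll raise the push to about 20 N and trim the tangential component.

```bash
python3 - <<'E'
from push import *
ex=np.array([np.cos(th),np.sin(th)]); s=.112; off=0.
for i in range(14):
    f,v=Fn(5); t=v[:2]@ex
    print(round(s,4),round(off,4),"f",round(f,1),"t",round(t,1),"z",v[2].round(1),(-(get_obs()["position"][:2]-c0)@ey).round(4))
    if f>20: break
    s-=.0007 if f<18 else .0004
    if t>2: off+=.0003
    elif t<-2: off-=.0003
    p=np.array(P(s)); p[:2]+=off*ex
    bot.servo_line(p,Q3,velocity=.01)
bot.dwell(1.0); print(Fn()); st()
S2=vision.read_camera("side")
cv2.imwrite("pics/f.png",cv2.resize(S2["frame"][170:240,270:345],None,fx=8,fy=8,interpolation=cv2.INTER_CUBIC)[:,:,::-1])
cv2.imwrite("pics/fs.png",S2["frame"][:,:,::-1])
k=lambda u,v:((u+.5)/8-.5+270,(v+.5)/8-.5+170)
E
```

```text
0.112 0.0 f 8.2 t 2.6 z -1.4 0.1133
0.1113 0.0003 f 11.6 t 1.9 z -1.1 0.1131
0.1106 0.0003 f 15.4 t 1.6 z -1.0 0.1131
0.1099 0.0003 f 18.7 t 1.0 z -0.9 0.113
0.1095 0.0003 f 21.2 t 0.8 z -1.7 0.113
(np.float64(20.921339603590255), array([  1.3154, -20.885 ,  -1.1815]))
 t 25.06 p [ 0.5858 -0.143   0.0347] F [  0.7 -21.4  -0.9] w -0.0001
```

View pics/f.png

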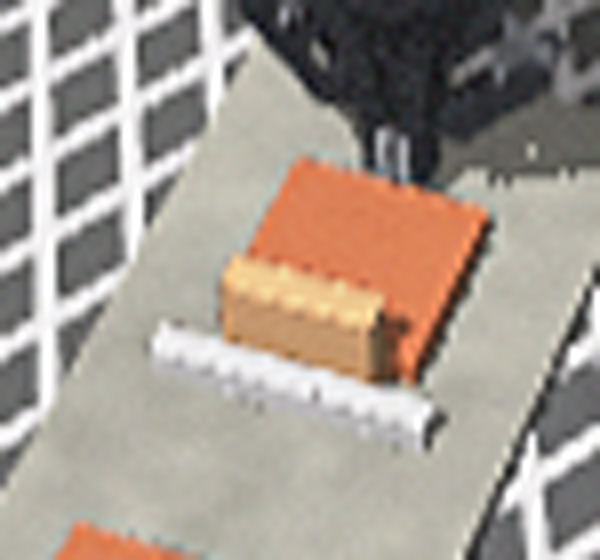

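View pics/fs.png

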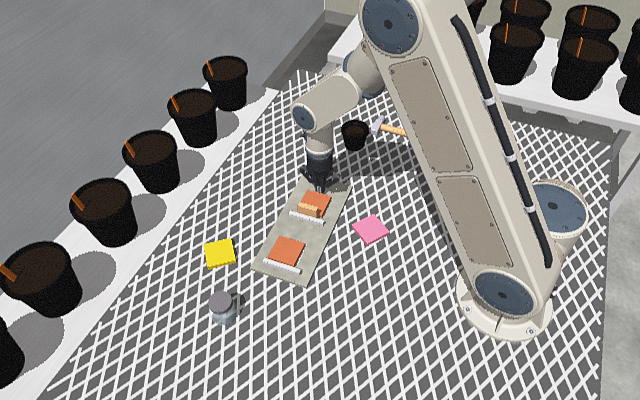

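The push holds steady at 21 N while the finger barely moves (0.1133 to 0.1130 m), so the stack is solid. One last squareness check from edges before I hand in.

```bash
python3 - <<'E'
from h import *
S=vision.read_camera("side"); F=S["frame"].astype(float); D=F[...,0]-F[...,2]; G=F.min(2)
def yaw(us,fun,z,n):
    W=[]
    for u in us:
        v=fun(u)
        if v is not None: W.append(ray(S,(u,v),z)[:2]*1e3)
    W=np.array(W); p=np.polyfit(W[:,0],W[:,1],1); r=W[:,1]-np.polyval(p,W[:,0]); print(n,"yaw",np.arctan(p[0]).round(4),"y@583",np.polyval(p,583).round(1),"rms",r.std().round(2),len(W))
def cr(s,v0,l):
    for i in range(len(s)-1):
        if s[i]<l<=s[i+1]: return v0+i+(l-s[i])/(s[i+1]-s[i])
yaw([u for u in range(309,330) if not 315<=u<=324],lambda u:cr(D[183:205,u],183,70),.028,"tile far edge")
yaw(range(301,317),lambda u:cr(-G[203:216,u],203,-1e9) if 0 else cr(-D[190:202,u][::1],190,-1e9) if 0 else None,.062,"x") if 0 else 0
def stp(u):
    s=G[208:224,u]; return cr(s,208,185)
yaw(list(range(291,297))+list(range(319,323)),stp,.028,"strip -y edge")
from push import *
print(Fn()); st()
from workcell import hand_in
hand_in()
E
```

```text
tile far edge yaw 0.0451 y@583 -132.0 rms 0.47 11
strip -y edge yaw 0.0452 y@583 -37.0 rms 0.65 10
(np.float64(21.412899887656355), array([  1.6961, -21.3613,  -1.1294]))
 t 25.24 p [ 0.5858 -0.143   0.0347] F [  1.6 -21.2  -0.9] w -0.0002
the job is handed in; nothing more can be done
```

I stood the spacer upright in the wide joint at strip_2 (about 26 mm) and let go of it without moving either tile. With the fingers shut, I then pushed that tile from its far side until strip, spacer and tile were solid. I handed in at 25 s while still pressing with about 21 N.

**Last checks**
- **No play:** raising the push from 8 to 21 N moved the fingers only 0.3 mm.
- **Square:** the tile's far edge and the strip's edge both measure about 0.045 rad in the side view. The 95 mm between those edges fits the expected 96 mm within about 1 mm.
- **Other objects:** the other tile, the jar and both look-alikes looked unmoved, by eye only. The arm never went near the pot or the hammer, though it hid part of the hammer in the last picture.

**Limits of the checks**
- Early strip yaw readings scattered from 0.02 to 0.045 rad; I pushed along 0.041.
- The arm hid the joint from the top camera at the end, so the final check rests on the side view and the wrist force.

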